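# Draw a roll of sealing tape from the gravity lane

## Task

Two sloped gravity lanes stand on the bench, one loaded with rolls of tape and one with reels of wire. Take the front roll of tape, the one against the stop at the low end of its lane, and put it into the open card tray. The roll behind it must stay in the lane and end up rolled down against the stop in its place.

Things in the scene. Friction and masses are not known exactly. Their poses are not given: they have to be found in the camera images.
- roll_front: The tape roll to take: 66 mm in diameter, 20 mm thick, 0.07 kg, standing on its rim against the front stop of the tape lane. Its z axis is the roll's axis, level and across the lane; the origin is the centre of one flat face, so its middle lies 10 mm along +z. Its upper half stands free above the lane's walls: pinch it across its thickness from above and lift straight up.
- roll_second: The next roll of the same kind, 66 mm up the slope, touching the first (a third, the same, stands behind it). Origin and axes as for the first. It rolls down by itself to the stop when the front roll is gone.
- tape_lane_front (a point): Where the middle of a roll lies when it rests against the front stop of the tape lane, 33 mm off its floor. z up, +x level to the lane's high rear end, y across. The lane: a fixed aluminium trough 244 mm long, 22.5 mm wide inside, 28.5 outside (base plate 60), rising 12 degrees to the rear; side walls 22 mm above its floor, stop 36. The like lane near it, with two 60 mm wire reels, is no part of the work.
- card_tray: Open white card tray, fixed, 112 (x) x 138 (y) x 46 (z) mm outside, walls 2 mm, floor 2 mm thick; the origin is the centre of its underside, z up.
Mind the look-alikes: they are no part of the job. Leave any pink look-alike of the roll_front alone. Of the things shaped like the card_tray, the white one is meant.

How it is judged:
By the outcome, as a careful person would: the job done as asked, in the order asked, and still so for the second after the job is handed in, with the robot touching nothing.
It also fails if it takes over 40 s, if anything falls off the work surface, if the arm or the gripper's body presses on something with over 40 N, if the wrist force passes 120 N, or if a joint passes its speed limit or range.

## Robot

A 7-joint arm with a two-finger parallel gripper is mounted at the origin on a cart in front of the work surface, level with it; the furniture and walls round the work are solid. World frame = base frame: x ahead of the robot, y to its left, z up, the work surface at z = 0. Lengths are in mm, angles in rad, forces in N, time in s.
With the tool pointing down it reaches from about 400 to 875 mm from the base axis. Payload 4.4 kg.
Tool frame: the origin (TCP) lies midway between the tips of the shut fingers; the grasp point (between the pads) lies 19 mm behind it; z points along the fingers, y is the line along which they close (so a half turn about z gives the same grasp; the last joint's range is limited). The gripper opens to 85 mm and grips with 20 to 120 N. Pads are 22 mm wide; open, the fingers measure 114 mm over their backs; the gripper's body (76 mm by 85 mm) begins 54 mm behind the grasp point. The pads swing forward as they close: fully open they stand 13 mm farther back than shut.
Start: joints at [-1.282, 0.628, 0.038, 1.517, -0.027, 0.996, -0.02], TCP at [225.789, 609.538, 231.313] pointing down, gripper open.
Joint ranges: [-3.06, 3.06], [-0.37, 2.12], [-1.25, 1.32], [0.18, 2.47], [-1.1, 4.24], [0.23, 1.98], [-2.94, 2.94]. Speed limits (rad/s): [2.57, 2.57, 3.14, 3.14, 3.14, 3.14, 3.14].

## Interface

Orientations are given as [roll, pitch, yaw] about the fixed x, y, z axes, in that order (R = Rz(yaw) Ry(pitch) Rx(roll)).
In Python, from cell import ctrl gives the robot as it stands.
- The arm moves only by the shell command python3 -m handwheel 'ROWS'. ROWS is JSON, a list of rows, each a list of 3 entries, a list of its own where there are three numbers: the turn, a rotation vector about the tool's x, y, z in degrees, then the shift along the tool's x, y, z in m, then the closure, from 0 (fully open) to 1 (shut). A call has 1 to 5 rows; each row shifts and turns the commanded pose from where the row before left it, along the tool's axes as they then stand; what a row does not reach is not made up. A row lasts 1/12 s, in which the tool goes at most 41.7 mm and 7.16 degrees, less where a joint would pass 70% of its speed; a pose out of reach is approached as far as the arm can. A call is refused whole if a number of a shift passes 0.0417 or a number of a turn 7.16, either way. A call with a gripper value outside its range is refused whole. The fingers move at their own pace and stop on an object; the grip force is fixed at half the most. Time passes only in rows, so rows that do not move let the fingers close. It gives the time, the measured TCP pose, the force, the opening and the grip force at its end, in the units of the state.
- ctrl.read_state(): the state, without advancing time (a new reading comes with each control period).
- ctrl.get_image(name): name is "scene" or "side" or "wrist"; returns a dict with "pixels" (400x640x3 uint8, red, green, blue), "fx", "fy", "cx", "cy" (pixels), "pose" (4x4, takes a point from camera to world coordinates); the wrist camera has in their place "T_tool_cam" (4x4, takes a point from camera to tool coordinates, whose origin is the TCP and whose axes are the flange's). Camera axes: x right, y up, looking along -z (the intrinsics and any distortion apply to the point x, -y, -z); pixel columns grow to the right and rows downward; lengths in mm; the calibration is good to about 2 mm. A picture is of the moment at which its call begins: read the wrist's pose just before it. There is no depth.
- ctrl.finish_job(): hands the job in; it is judged then, once.
The state is a dict: "clock": time; "qpos": joint angles; "qd": joint speeds; "tau": joint torques, N m; "eef_pos": TCP position; "tool_rot": TCP orientation; "force": force on the tool from outside, world axes, zero at the start; "torque": the same for the moment, N m; "width": finger opening in mm; "gripper_force": force on a finger pad.
Only numpy, scipy, OpenCV 4.12 (cv2) and the standard library are available. Lean on these libraries where they do the work, as an engineer would, in place of code of your own. Each camera call takes 0.05 s, during which the arm holds its last target. There are 200 camera calls.

## Working session

There is one attempt and no reset: what is moved stays moved. The work goes in short steps, Python scripts to look and compute and a shell command to move; the robot and the scene stay as the last step left them, time stands still between calls to the robot, and variables do not carry over. Pictures are saved under pics/ and viewed, at most 10 in all, crops included, and the job is handed in when it is done.

```bash
mkdir -p pics; ls
python3 - <<'E'
from cell import ctrl
import cv2,numpy as np
s=ctrl.read_state();print(s)
for n in("scene","side","wrist"):
    im=ctrl.get_image(n);cv2.imwrite(f"pics/{n}0.png",im["pixels"][:,:,::-1])
    print(n,[im[k] for k in im if k!="pixels"])
E
```

```text
pics
{'clock': 0.0, 'qpos': array([-1.28177297,  0.62933337,  0.03845559,  1.51835177, -0.02700524,
        0.99632016, -0.01998947]), 'qd': array([ 0.00105996,  0.00075811, -0.00167285, -0.00108592,  0.00112018,
       -0.00187862, -0.00078756]), 'tau': array([-7.53588620e-05, -5.63398933e+01,  1.22538976e+00, -1.93444633e+01,
        1.07650782e-02,  1.03325781e-02,  7.92553010e-06]), 'eef_pos': array([225.58841038, 608.93435489, 230.40280693]), 'tool_rot': array([-3.13969857e+00,  2.77812478e-05,  2.78676634e+00]), 'force': array([0.44194983, 1.16342793, 0.47894989]), 'torque': array([ 0.01198983, -0.00405471,  0.00267373]), 'gripper_force': 0.0, 'width': 85.3205113930793}
scene [367.1224593618159, 367.1224593618159, 320.68058327735326, 201.85470889562887, array([[ 4.86030062e-01,  5.63666950e-01, -6.67873003e-01,
        -2.33986530e+01],
       [-8.73919877e-01,  3.08018389e-01, -3.76016915e-01,
        -3.53042045e+02],
       [-6.23114149e-03,  7.66423017e-01,  6.42305949e-01,
         6.62113562e+02],
       [ 0.00000000e+00,  0.00000000e+00,  0.00000000e+00,
         1.00000
[... 163 characters left out ...]
 3.91153848e+02],
       [-2.47672105e-01, -4.76967007e-01,  8.43303625e-01,
         9.14584153e+02],
       [ 2.47910020e-02,  8.67017601e-01,  4.97660412e-01,
         6.38176126e+02],
       [ 0.00000000e+00,  0.00000000e+00,  0.00000000e+00,
         1.00000000e+00]])]
wrist [319.7358917317065, 319.7358917317065, 317.8551558639959, 198.24695114503618, array([[-4.55818735e-04,  9.57076802e-01,  2.89834069e-01,
         7.25636276e+01],
       [ 9.99999824e-01,  3.26509615e-04,  4.94503207e-04,
        -1.18072509e-01],
       [ 3.78643937e-04,  2.89834244e-01, -9.57076783e-01,
        -1.42583944e+02],
       [ 0.00000000e+00,  0.00000000e+00,  0.00000000e+00,
         1.00000000e+00]])]
```

View pics/scene0.png

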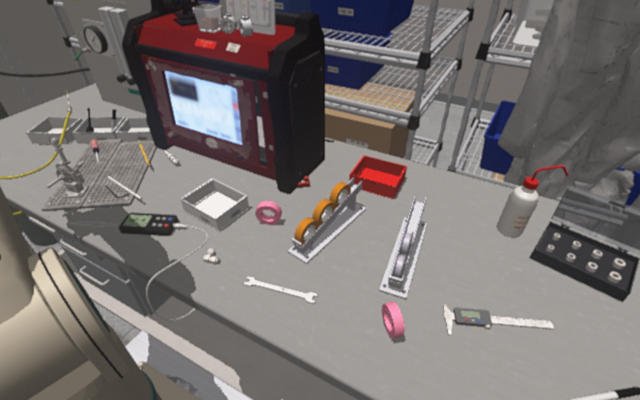

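View pics/side0.png

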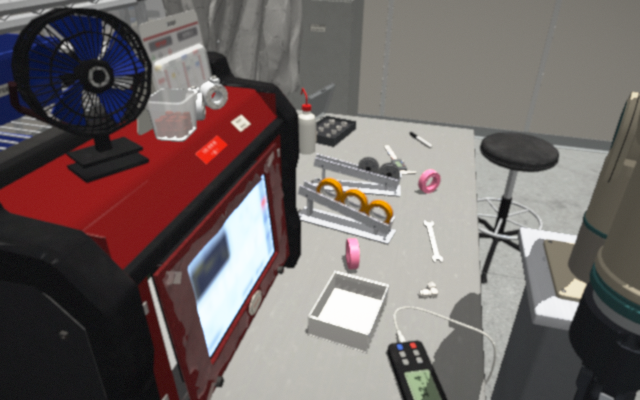

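The scene view shows the orange tape rolls at scene px (305,231), (322,210) and (340,192). The look-alikes are the pink rolls at (268,211) and (393,320), the wire reels at (403,260), and the red tray at (378,176). I choose the orange roll at the low end, (305,231) in scene and about (381,209) in side, and the white tray at (215,203) in scene and (348,305) in side. Next is a close crop to check.

```bash
cat > h.py <<'E'
import cv2,numpy as np
from scipy.spatial.transform import Rotation as Rn
def ray(im,u,v,T=None):
    T=im["pose"] if T is None else T
    d=np.array([(u-im["cx"])/im["fx"],-(v-im["cy"])/im["fy"],-1.])
    return T[:3,3],T[:3,:3]@d
def plane(o,d,z): return o+d*(z-o[2])/d[2]
def tri(a,b):
    (o1,d1),(o2,d2)=a,b
    t=np.linalg.lstsq(np.c_[d1,-d2],o2-o1,rcond=None)[0]
    p,q=o1+t[0]*d1,o2+t[1]*d2
    return (p+q)/2,np.linalg.norm(p-q)
def proj(im,p,T=None):
    T=im["pose"] if T is None else T
    c=T[:3,:3].T@(np.asarray(p,float)-T[:3,3]);return im["cx"]+im["fx"]*c[0]/-c[2],im["cy"]-im["fy"]*c[1]/-c[2]
def toolT(s,im):
    T=np.eye(4);T[:3,:3]=Rn.from_euler("xyz",s["tool_rot"]).as_matrix();T[:3,3]=s["eef_pos"]
    return T@im["T_tool_cam"]
def orange(px):
    h=cv2.cvtColor(px,cv2.COLOR_RGB2HSV);return cv2.inRange(h,(10,120,60),(25,255,255))
E
python3 - <<'E'
from cell import ctrl
from h import *
out=[]
for n,(x,y) in (("scene",(180,165)),("side",(300,165))):
    im=ctrl.get_image(n);p=im["pixels"]
    m=orange(p);k,l,st,c=cv2.connectedComponentsWithStats(m)
    print(n,[(st[i].tolist(),c[i].round(1).tolist()) for i in range(1,k) if st[i,4]>15])
    hh=100 if n=="scene" else 185
    w=200 if n=="scene" else 110
    cr=p[y:y+hh,x:x+w,::-1];f=4 if n=="scene" else 3.2
    cv2.imwrite(f"pics/{n}_crop.png",cv2.resize(cr,None,fx=f,fy=f,interpolation=cv2.INTER_CUBIC))
E
```

```text
scene [([139, 144, 10, 20, 46], [143.7, 153.3]), ([295, 182, 55, 61, 698], [319.9, 210.7])]
side [([317, 178, 76, 45, 755], [356.4, 197.4])]
```

View pics/scene_crop.png

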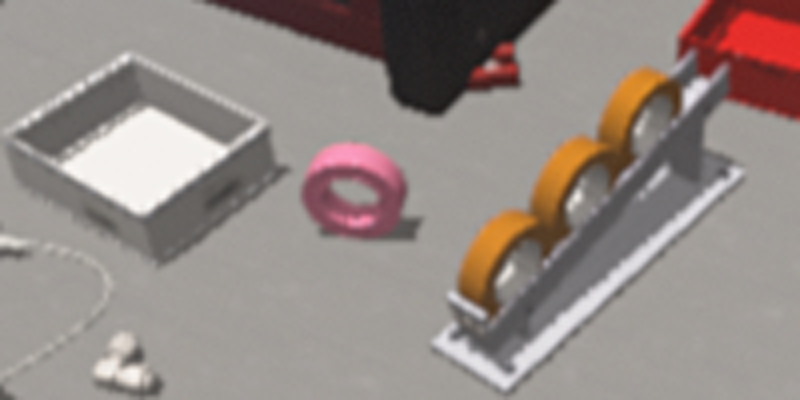

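View pics/side_crop.png

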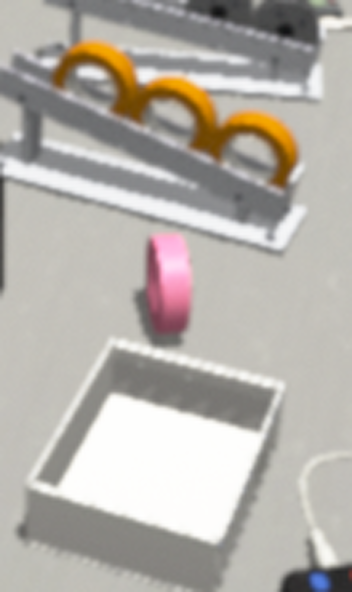

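The crops show three orange rolls in the tape lane, with the front one against the stop. Scene crop pixels are (515,212) for its top edge and (433,345) and (508,390) for the lane's front plate corners. The white tray's rim corners are at (8,133), (130,57), (270,127) and (150,217). The pink roll stands apart at (353,190).

Run:
```python
from cell import ctrl
from h import *
A=ctrl.get_image("scene");B=ctrl.get_image("side")
a=lambda u,v:ray(A,180+u/4,165+v/4)
b=lambda u,v:ray(B,300+u/3.2,165+v/3.2)
for n,p,q in (("top1",(518,212),(262,115)),("top2",(588,138),(177,80)),("top3",(652,70),(98,44)),
 ("t1",(8,133),(220,545)),("t2",(130,57),(32,487)),("t3",(270,127),(113,342)),("t4",(150,217),(283,385))):
    x,e=tri(a(*p),b(*q));print(n,x.round(1),round(e,1))
pl=[plane(*a(*p),4) for p in((433,345),(508,390),(743,173))];print(np.round(pl,1))
pb=[plane(*b(*p),4) for p in((283,250),(303,210))];print(np.round(pb,1))
r=[plane(*a(*p),46) for p in((8,133),(130,57),(270,127),(150,217))];print(np.round(r,1),np.mean(r,0))
r=[plane(*b(*p),46) for p in((220,545),(32,487),(113,342),(283,385))];print(np.round(r,1),np.mean(r,0))
```

```text
top1 [494.9 -26.4  93.8] 15.3
top2 [560.3 -37.3 106.1] 13.0
top3 [623.2 -48.7 120. ] 10.4
t1 [454.3 344.4  39.8] 7.3
t2 [561.3 331.3  39.4] 3.8
t3 [547.5 195.4  38.2] 3.0
t4 [438.7 206.1  38.4] 4.9
[[461.7  10.8   4. ]
 [453.2 -46.8   4. ]
 [696.2 -89.    4. ]]
[[459.8  19.    4. ]
 [452.3 -37.3   4. ]]
[[453.8 337.8  46. ]
 [557.5 324.6  46. ]
 [542.3 188.9  46. ]
 [435.9 199.5  46. ]] [497.3620285  262.70031221  46.        ]
[[450.3 352.6  46. ]
 [557.6 339.2  46. ]
 [544.1 206.   46. ]
 [435.9 216.8  46. ]] [496.9726761  278.64633825  46.        ]
```

```bash
python3 -m handwheel '[[[0,0,0],[-0.0287,-0.0256,0],0],[[0,0,0],[-0.0287,-0.0256,0],0],[[0,0,0],[-0.0287,-0.0256,0],0],[[0,0,0],[-0.0287,-0.0256,0],0],[[0,0,0],[-0.0287,-0.0256,0],0]]'; python3 -m handwheel '[[[0,0,0],[-0.0287,-0.0256,0],0],[[0,0,0],[-0.0287,-0.0256,0],0],[[0,0,0],[-0.0287,-0.0256,0],0],[[0,0,0],[-0.0287,-0.0256,0],0],[[0,0,0],[-0.0287,-0.0256,0],0]]'; python3 -m handwheel '[[[0,0,0],[-0.0287,-0.0256,0],0],[[0,0,0],[-0.0287,-0.0256,0],0],[[0,0,0],[-0.0287,-0.0256,0],0],[[0,0,0],[-0.0287,-0.0256,0],0],[[0,0,0],[-0.0287,-0.0256,0],0]]'; python3 -m handwheel '[[[0,0,-5.4],[0,0,0],0],[[0,0,-5.4],[0,0,0],0],[[0,0,0],[0,0,0],0],[[0,0,0],[0,0,0],0]]'
python3 - <<'E'
from cell import ctrl
from h import *
s=ctrl.read_state();print(s["clock"],s["eef_pos"],s["tool_rot"],s["qpos"])
im=ctrl.get_image("wrist");np.save("pics/w1.npy",{"s":s,"im":im},allow_pickle=True)
cv2.imwrite("pics/w1.png",im["pixels"][:,:,::-1])
E
```

```text
clock: 0.77
eef_pos: [316.5, 438.0, 231.4]
tool_rot: [3.141, 0.0, 2.787]
force: [1.3, 0.4, 0.7]
width: 85.4
gripper_force: 0.0
clock: 1.18
eef_pos: [406.6, 268.1, 231.6]
tool_rot: [3.141, 0.0, 2.787]
force: [1.0, 0.2, 0.2]
width: 85.3
gripper_force: 0.0
clock: 1.6
eef_pos: [496.7, 98.1, 231.6]
tool_rot: [3.141, 0.0, 2.787]
force: [1.7, 0.7, -0.1]
width: 84.9
gripper_force: 0.0
clock: 1.93
eef_pos: [496.0, 99.9, 231.4]
tool_rot: [3.141, -0.0, 2.973]
force: [-0.5, -0.8, 0.6]
width: 85.5
gripper_force: 0.0
1.9333 [496.02458856  99.91571356 231.3548338 ] [ 3.14117071e+00 -1.11012181e-04  2.97263326e+00] [-0.27383069  0.42336851  0.02792387  1.91347213 -0.01651289  0.80489662
  1.16491204]
```

View pics/w1.png

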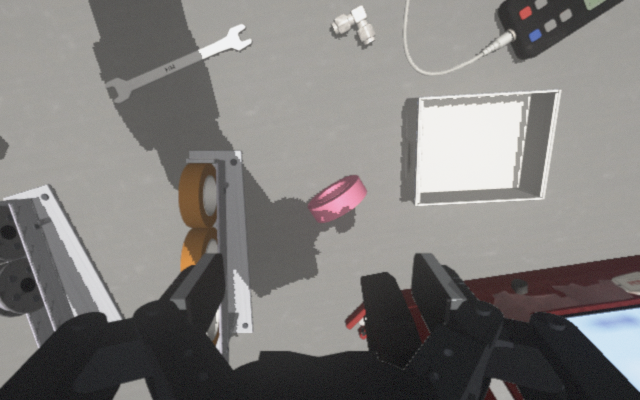

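The wrist view shows the front roll at about (193,195), the second at (200,248), and the base plate's right edge from (241,152) to (252,332). The white tray's rim corners are (419,98), (561,91), (546,199) and (416,205).

Run:
```python
from h import *
d=np.load("pics/w1.npy",allow_pickle=True).item();s,im=d["s"],d["im"];T=toolT(s,im)
P=lambda u,v,z:plane(*ray(im,u,v,T),z)
r=np.array([P(*p,46) for p in((419,98),(561,91),(546,199),(416,205))]);print(r.round(1),r.mean(0))
print("sides",[np.linalg.norm(r[i]-r[i-1]).round(1) for i in range(4)])
b=np.array([P(*p,4) for p in((189,152),(241,152),(252,332))]);print(b.round(1),np.degrees(np.arctan2(*(b[2]-b[1])[1::-1])),np.linalg.norm(b[0]-b[1]))
m=orange(im["pixels"]);m[:, 260:]=0
for v in range(165,230,6):
    c=np.where(m[v])[0]
    if len(c):print(v,c.min(),c.max(),P(c.min(),v,94).round(1),P(c.max(),v,94).round(1))
```

```text
[[437.9 209.8  46. ]
 [454.7 346.5  46. ]
 [564.3 336.   46. ]
 [547.6 198.   46. ]] [501.09113551 272.57525277  46.        ]
sides [np.float64(110.3), np.float64(137.7), np.float64(110.1), np.float64(138.9)]
[[454.4 -44.8   4. ]
 [464.6  14.5   4. ]
 [710.  -29.6   4. ]] -10.197595010249895 60.2325402407971
165 188 204 [458.1 -10.9  94. ] [460.5   3.1  94. ]
171 184 201 [462.8 -16.   94. ] [465.3  -1.   94. ]
177 181 200 [467.6 -20.2  94. ] [470.5  -3.4  94. ]
183 180 198 [472.8 -22.7  94. ] [475.5  -6.7  94. ]
189 179 198 [478.  -25.2  94. ] [481.   -8.2  94. ]
195 179 198 [483.5 -26.9  94. ] [486.4  -9.8  94. ]
201 179 198 [489.  -28.5  94. ] [492.  -11.4  94. ]
207 180 199 [494.8 -29.3  94. ] [497.7 -12.1  94. ]
213 182 200 [500.8 -29.2  94. ] [503.6 -12.8  94. ]
219 184 214 [506.8 -29.1  94. ] [511.5  -1.5  94. ]
225 189 210 [513.4 -26.2  94. ] [516.7  -6.8  94. ]
```

```bash
python3 -m handwheel '[[[0,0,0],[-0.0046,-0.03,0.006],0.3],[[0,0,0],[-0.0046,-0.03,0.006],0.3],[[0,0,0],[-0.0046,-0.03,0.006],0.3],[[0,0,0],[-0.0046,-0.03,0.006],0.3],[[0,0,0],[0,0,0.006],0.3]]';python3 -m handwheel '[[[0,0,0],[0,0,0],0.3],[[0,0,0],[0,0,0],0.3],[[0,0,0],[0,0,0],0.3]]'
python3 - <<'E'
from cell import ctrl
from h import *
s=ctrl.read_state();print(s["clock"],s["eef_pos"],s["tool_rot"],s["width"])
im=ctrl.get_image("wrist");np.save("pics/w2.npy",{"s":s,"im":im},allow_pickle=True)
cv2.imwrite("pics/w2.png",im["pixels"][:,:,::-1])
m=orange(im["pixels"])
T=toolT(s,im)
for v in range(130,290,8):
    c=np.where(m[v,200:440])[0]+200
    if len(c):print(v,c.min(),c.max(),plane(*ray(im,c.min(),v,T),94).round(1),plane(*ray(im,c.max(),v,T),94).round(1))
E
```

```text
clock: 2.4
eef_pos: [493.9, -28.1, 201.2]
tool_rot: [-3.137, 0.001, 2.966]
force: [-0.2, -0.1, 0.4]
width: 59.7
gripper_force: 0.0
clock: 2.65
eef_pos: [494.7, -19.7, 201.6]
tool_rot: [3.141, 0.0, 2.977]
force: [-1.2, 0.8, 0.3]
width: 59.6
gripper_force: 0.0
2.65 [494.65459452 -19.73814033 201.57420687] [3.14072764e+00 3.77077570e-04 2.97717944e+00] 59.634300538548814
154 307 327 [460.5 -23.1  94. ] [463.1  -7.6  94. ]
162 306 327 [466.7 -25.   94. ] [469.4  -8.6  94. ]
170 306 327 [473.  -26.1  94. ] [475.7  -9.6  94. ]
178 305 327 [479.3 -28.   94. ] [482.2 -10.6  94. ]
186 305 327 [485.8 -29.2  94. ] [488.7 -11.7  94. ]
194 305 327 [492.4 -30.4  94. ] [495.4 -12.7  94. ]
202 306 327 [499.3 -30.8  94. ] [502.1 -13.8  94. ]
210 306 327 [506.1 -32.   94. ] [509.  -14.9  94. ]
218 309 325 [513.5 -30.7  94. ] [515.7 -17.6  94. ]
226 319 319 [521.9 -23.7  94. ] [521.9 -23.7  94. ]
234 307 323 [527.4 -34.9  94. ] [529.6 -21.5  94. ]
242 306 325 [534.5 -37.   94. ] [537.2 -21.   94. ]
250 306 326 [541.9 -38.3  94. ] [544.7 -21.4  94. ]
258 306 326 [549.4 -39.7  94. ] [552.2 -22.6  94. ]
266 306 326 [557. -41.  94.] [559.9 -23.8  94. ]
274 306 326 [564.8 -42.4  94. ] [567.7 -25.   94. ]
282 306 326 [572.6 -43.8  94. ] [575.6 -26.3  94. ]
```

View pics/w2.png

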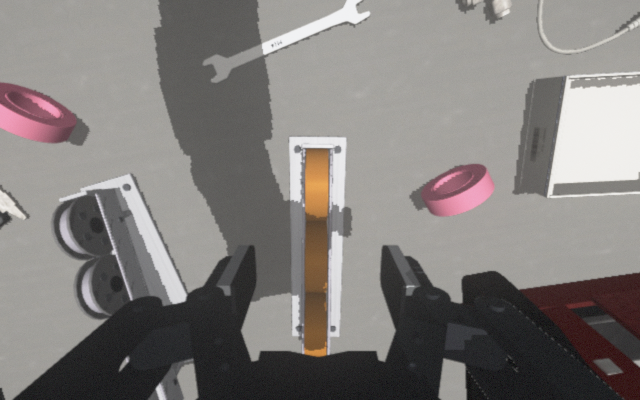

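The wrist view is aligned with the lane. The front roll spans about (317, 148–222), the second roll begins at v≈225, and nothing is in the fingers' way. Two wrist views agree that the top is at z≈94. I'll get the along-lane position from the rim's tangent.

Run:
```python
from h import *
from scipy.optimize import brentq
d=np.load("pics/w2.npy",allow_pickle=True).item();s,im=d["s"],d["im"];T=toolT(s,im)
for v in(220,222,225):
  o,r=ray(im,317,v,T)
  # along-lane coordinate
  e=np.array([np.cos(np.radians(-10)),np.sin(np.radians(-10)),0])
  o2=np.array([o@e,o[2]]);r2=np.array([r@e,r[2]]);r2/=np.linalg.norm(r2);n=np.array([-r2[1],r2[0]])
  for zc in(58,61,64):
    # n points to +x; centre is 33 before the line
    t=(zc+33*n[1]-o2[1])  # point on line at centre-33
    # centre c=(a,zc): n.(c-o2)=-33
    a=o2[0]+(-33-n[1]*(zc-o2[1]))/n[0]
    print(v,zc,round(a,1))
p=np.array([494.65,-19.74,0]);print("tcp along",p@e, "across",p@np.array([-e[1],e[0],0]),"roll across",np.array([494,-21.2,0])@np.array([-e[1],e[0],0]))
m=im["pixels"][130:152,316];print(m.mean(1).astype(int).tolist())
print(plane(*ray(im,317,138,T),4)@e)
```

```text
220 58 491.1
220 61 489.9
220 64 488.8
222 58 493.0
222 61 491.9
222 64 490.7
225 58 496.0
225 61 494.8
225 64 493.6
tcp along 490.56297005463387 across 66.4549660384861 roll across 64.90427540360477
[161, 160, 163, 163, 162, 159, 172, 222, 232, 233, 234, 234, 234, 231, 228, 237, 236, 213, 116, 93, 100, 101]
454.8343187274339
```

```bash
python3 -m handwheel '[[[0,0,0.6],[-0.0012,-0.0015,0.02],0.3],[[0,0,0],[0,0,0.03],0.3],[[0,0,0],[0,0,0.03],0.3],[[0,0,0],[0,0,0.03],0.3],[[0,0,0],[0,0,0.02],0.3]]';python3 -m handwheel '[[[0,0,0],[0,0,0.007],0.3],[[0,0,0],[0,0,0],0.3],[[0,0,0],[0,0,0],0.3]]'
python3 - <<'E'
from cell import ctrl
from h import *
s=ctrl.read_state();print(s["clock"],s["eef_pos"],s["tool_rot"],s["width"])
a=ctrl.get_image("scene")["pixels"][165:285,260:400,::-1];b=ctrl.get_image("wrist")["pixels"][:,:,::-1]
cv2.imwrite("pics/d1.png",np.hstack([cv2.resize(a,(400,343),interpolation=2),cv2.resize(b,None,fx=.625,fy=.8575)]))
E
```

```text
clock: 3.12
eef_pos: [494.8, -21.6, 69.5]
tool_rot: [3.141, -0.001, 2.967]
force: [-0.7, 0.8, -0.3]
width: 60.0
gripper_force: 0.0
clock: 3.37
eef_pos: [495.9, -22.5, 64.9]
tool_rot: [3.141, 0.001, 2.966]
force: [-0.6, 1.3, 0.5]
width: 59.6
gripper_force: 0.0
3.3667 [495.87560728 -22.51947131  64.86682102] [3.14126050e+00 6.98615960e-04 2.96578724e+00] 59.60005189251927
```

View pics/d1.png

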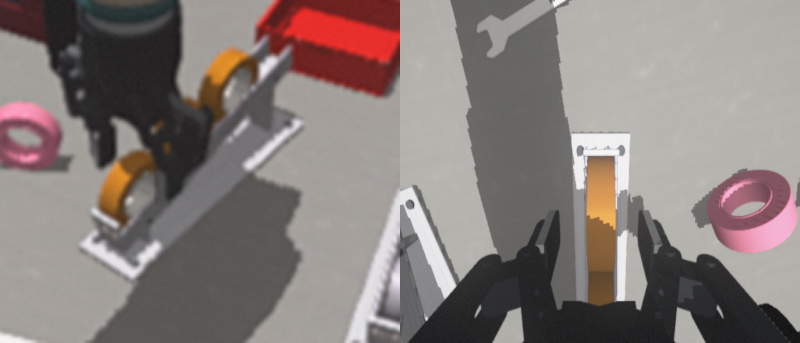

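The view shows the fingers straddling the front roll, with its rim centred at (600,220) in the right half of the picture, and clear of the walls. I'll close.

```bash
python3 -m handwheel '[[[0,0,0],[0,0,0],1],[[0,0,0],[0,0,0],1],[[0,0,0],[0,0,0],1],[[0,0,0],[0,0,0],1],[[0,0,0],[0,0,0],1]]';python3 -m handwheel '[[[0,0,0],[0,0,0],1],[[0,0,0],[0,0,0],1]]'
```

```text
clock: 3.88
eef_pos: [495.9, -22.8, 65.0]
tool_rot: [3.141, 0.001, 2.965]
force: [-0.1, 1.6, 6.1]
width: 19.0
gripper_force: 61.7
clock: 4.05
eef_pos: [495.9, -22.8, 65.0]
tool_rot: [3.141, 0.001, 2.965]
force: [-0.4, 1.8, 6.8]
width: 18.8
gripper_force: 61.7
```

```bash
python3 -m handwheel '[[[0,0,0],[0,0,-0.01],1],[[0,0,0],[0,0,-0.015],1],[[0,0,0],[0,0,-0.02],1],[[0,0,0],[0,0,-0.02],1],[[0,0,0],[0,0,-0.025],1]]';python3 -m handwheel '[[[0,0,0],[0,0,-0.025],1],[[0,0,0],[0,0,-0.015],1],[[0,0,0],[0,0,0],1],[[0,0,0],[0,0,0],1],[[0,0,0],[0,0,0],1]]'
python3 - <<'E'
from cell import ctrl
from h import *
a=ctrl.get_image("scene")["pixels"][125:285,230:400,::-1];b=ctrl.get_image("side")["pixels"][120:280,290:460,::-1]
cv2.imwrite("pics/d2.png",cv2.resize(np.hstack([a,b]),(800,376),interpolation=2))
E
```

```text
clock: 4.47
eef_pos: [494.0, -23.5, 154.9]
tool_rot: [-3.141, -0.003, 2.964]
force: [0.2, -0.0, -1.3]
width: 19.1
gripper_force: 61.0
clock: 4.88
eef_pos: [494.4, -23.3, 193.7]
tool_rot: [-3.141, -0.002, 2.965]
force: [-0.9, 0.5, -0.5]
width: 19.1
gripper_force: 61.0
```

View pics/d2.png

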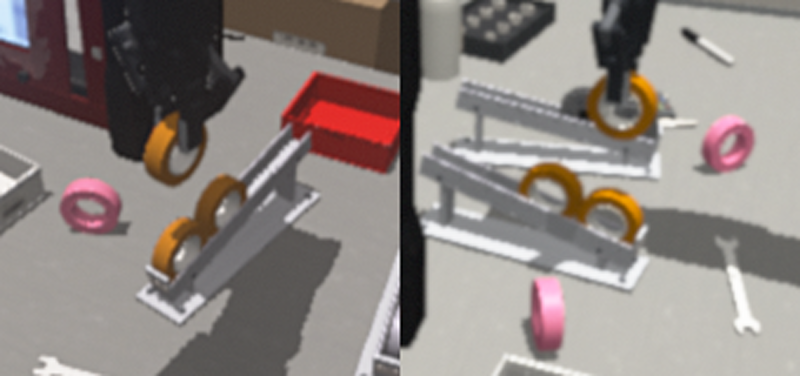

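The front roll is held at (172,150) in the left half, and the second roll has rolled down against the stop at (178,250). Next I'll carry the held roll to the tray.

```bash
python3 -m handwheel '[[[0,0,0],[0.003,0.02,0],1],[[0,0,0],[0.005,0.0325,0],1],[[0,0,0],[0.005,0.0325,0],1],[[0,0,0],[0.005,0.0325,0],1],[[0,0,0],[0.005,0.0325,0],1]]';python3 -m handwheel '[[[0,0,0],[0.005,0.0325,0],1],[[0,0,0],[0.005,0.0325,0],1],[[0,0,0],[0.005,0.0325,0],1],[[0,0,0],[0.005,0.025,0],1],[[0,0,0],[0.0025,0.0203,0],1]]';python3 -m handwheel '[[[0,0,0],[0,0,0.02],1],[[0,0,0],[0,0,0.02],1],[[0,0,0],[0,0,0],1],[[0,0,0],[0,0,0],1]]'
python3 - <<'E'
from cell import ctrl
from h import *
s=ctrl.read_state();print(s["eef_pos"])
a=ctrl.get_image("scene")["pixels"][125:285,150:320,::-1];b=ctrl.get_image("side")["pixels"][190:350,270:440,::-1]
cv2.imwrite("pics/d3.png",cv2.resize(np.hstack([a,b]),(800,376),interpolation=2))
E
```

```text
clock: 5.4
eef_pos: [498.2, 129.7, 193.1]
tool_rot: [-3.14, -0.002, 2.964]
force: [0.3, -0.7, -0.4]
width: 19.1
gripper_force: 61.1
clock: 5.82
eef_pos: [500.5, 275.9, 192.8]
tool_rot: [-3.141, -0.003, 2.968]
force: [0.7, -0.4, -0.0]
width: 18.8
gripper_force: 61.1
clock: 6.15
eef_pos: [500.7, 272.1, 152.6]
tool_rot: [-3.138, -0.003, 2.965]
force: [0.6, 1.1, -0.5]
width: 18.8
gripper_force: 61.0
[500.71683796 272.11881712 152.5958389 ]
```

View pics/d3.png

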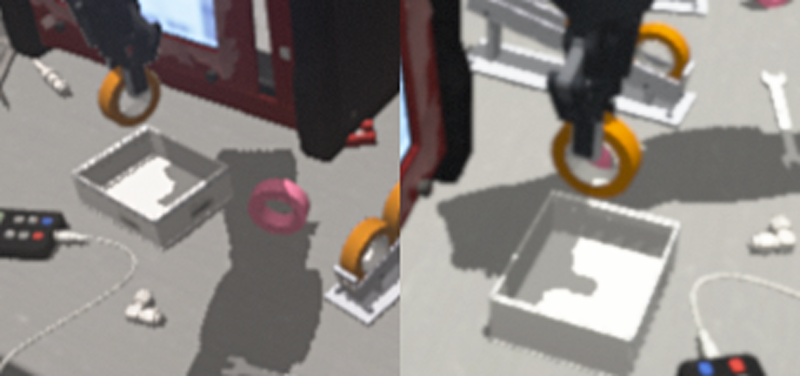

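The roll hangs above the tray as expected, at (130,95) in scene and (597,155) in side. I'll lower it.

```bash
python3 -m handwheel '[[[0,0,0],[0,0,0.025],1],[[0,0,0],[0,0,0.03],1],[[0,0,0],[0,0,0.03],1],[[0,0,0],[0,0,0.015],1],[[0,0,0],[0,0,0.007],1]]';python3 -m handwheel '[[[0,0,0],[0,0,0.003],1],[[0,0,0],[0,0,0.001],1],[[0,0,0],[0,0,0],1]]'
```

```text
clock: 6.67
eef_pos: [501.4, 272.3, 45.9]
tool_rot: [-3.14, -0.002, 2.964]
force: [0.3, 1.2, -0.9]
width: 19.0
gripper_force: 61.0
clock: 6.92
eef_pos: [503.0, 273.5, 44.5]
tool_rot: [3.14, 0.002, 2.964]
force: [-0.3, -0.5, -0.8]
width: 18.8
gripper_force: 61.0
```

```bash
python3 -m handwheel '[[[0,0,0],[0,0,0.002],1],[[0,0,0],[0,0,0.001],1],[[0,0,0],[0,0,0],1],[[0,0,0],[0,0,0],1]]'
```

```text
clock: 7.25
eef_pos: [502.2, 273.2, 40.7]
tool_rot: [3.141, 0.0, 2.965]
force: [0.0, -0.2, -0.8]
width: 19.3
gripper_force: 61.0
```

```bash
python3 -m handwheel '[[[0,0,0],[0,0,0],0.8],[[0,0,0],[0,0,0],0.65],[[0,0,0],[0,0,0],0.5],[[0,0,0],[0,0,0],0.4],[[0,0,0],[0,0,0],0.4]]';python3 -m handwheel '[[[0,0,0],[0,0,0],0.4],[[0,0,0],[0,0,-0.01],0.4],[[0,0,0],[0,0,-0.02],0.4],[[0,0,0],[0,0,-0.03],0.4],[[0,0,0],[0,0,-0.04],0.4]]';python3 -m handwheel '[[[0,0,0],[0,0,-0.04],0.4],[[0,0,0],[0,0,-0.02],0.4],[[0,0,0],[0,0,0],0.4],[[0,0,0],[0,0,0],0.4],[[0,0,0],[0,0,0],0.4]]'
python3 - <<'E'
from cell import ctrl
from h import *
a=ctrl.get_image("scene")["pixels"][125:285,180:350,::-1];b=ctrl.get_image("side")["pixels"][180:340,270:440,::-1]
cv2.imwrite("pics/d4.png",cv2.resize(np.hstack([a,b]),(800,376),interpolation=2))
E
```

```text
clock: 7.67
eef_pos: [502.0, 273.1, 40.3]
tool_rot: [3.142, 0.0, 2.965]
force: [-0.1, -0.7, 0.3]
width: 51.4
gripper_force: 0.0
clock: 8.08
eef_pos: [500.3, 272.1, 140.0]
tool_rot: [-3.138, -0.004, 2.965]
force: [0.1, 0.8, 0.2]
width: 51.2
gripper_force: 0.0
clock: 8.5
eef_pos: [501.3, 272.7, 200.0]
tool_rot: [-3.141, -0.001, 2.965]
force: [-0.5, 0.5, 0.3]
width: 51.2
gripper_force: 0.0
```

View pics/d4.png

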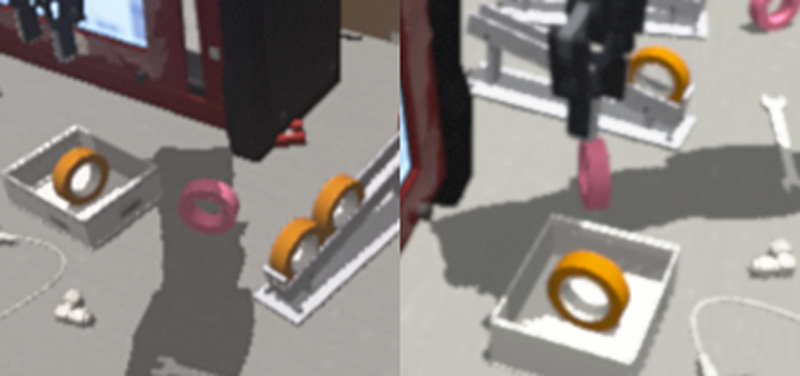

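The roll stands in the white tray at (80,175) in scene and (588,290) in side. The second roll is against the stop at (297,247). The gripper is clear, so I'll let things settle and hand in.

```bash
python3 -m handwheel '[[[0,0,0],[0,0,0],0.4],[[0,0,0],[0,0,0],0.4],[[0,0,0],[0,0,0],0.4],[[0,0,0],[0,0,0],0.4],[[0,0,0],[0,0,0],0.4]]' >/dev/null
python3 - <<'E'
from cell import ctrl
print(ctrl.finish_job())
E
```

```text
the job is handed in; nothing more can be done
None
```

The front tape roll is standing in the white card tray, the second roll has rolled down against the stop, and I handed the job in at about 9 s on the robot's clock.

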